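Put the nursery tower away in its trays

ROBOT

A 6-joint arm with a two-finger parallel gripper is mounted at the origin on the work surface. World frame = base frame: x ahead of the robot, y to its left, z up, the work surface at z = 0. Lengths are in mm, angles in rad, forces in N, time in s.
With the tool pointing down it reaches from about 350 to 925 mm from the base axis. Payload 6.4 kg.
Tool frame: the origin (TCP) lies between the finger pads; the fingertips stand 22 mm ahead of it and the grasp point (between the pads) lies 3 mm ahead of it; z points along the fingers, y is the line along which they close (so a half turn about z gives the same grasp; the last joint's range is limited). The gripper opens to 85 mm and grips with 20 to 120 N. Pads are 22 mm wide; open, the fingers measure 114 mm over their backs; the gripper's body (76 mm by 85 mm) begins 54 mm behind the grasp point. The pads swing forward as they close: fully open they stand 13 mm farther back than shut.
Start: joints at [1.116, 0.245, 1.558, -0, 1.339, -0.174], TCP at [180.128, 624.554, 253.29] pointing down, gripper open.
Joint ranges: [-3.13, 3.13], [-1.02, 2.26], [0.13, 2.54], [-0.95, 4.09], [0.21, 2.88], [-2.74, 2.74]. Speed limits (rad/s): [2.57, 2.57, 3.14, 3.14, 3.14, 3.14].

INTERFACE

Orientations are given as a unit quaternion [w, x, y, z].
In Python, from bench import arm gives the robot as it stands. The module is installed in compiled form; this text tells all that it offers.
- The arm moves only by the shell command python3 -m creep 'ROWS' [OPENING] [FORCE]. ROWS is JSON, a list of rows, each a list of 6 numbers: the shift along the world's x, y, z in mm, then the turn, a rotation vector about the world's x, y, z in degrees. In form: [[tx, ty, tz, ax, ay, az], ...]. A call has 1 to 12 rows; each row shifts and turns the commanded pose from where the row before left it; what a row does not reach is not made up. A row lasts 1/12 s, in which the tool goes at most 41.7 mm and 7.16 degrees, less where a joint would pass 70% of its speed; a pose out of reach is approached as far as the arm can. A call is refused whole if a number of a shift passes 41.7 or a number of a turn 7.16, either way. A call with a gripper value outside its range is refused whole. OPENING is the opening, from 0 (shut) to 1 (fully open), set as the call begins (- or left out, the last holds). The fingers move at their own pace and stop on an object; FORCE is the grip in N (left out, the last holds). Time passes only in rows, so rows that do not move let the fingers close. It gives the time, the measured TCP pose, the force, the opening and the grip force at its end, in the units of the state.
- arm.read_state(): the state, without advancing time (a new reading comes with each control period).
- arm.read_camera(name): name is "scene" or "top" or "wrist"; returns a dict with "img" (400x640x3 uint8, blue, green, red), "depth" (400x640 float32, mm along the optical axis (not along the pixel's ray), 0 where there is no reading), "fx", "fy", "cx", "cy" (pixels), "view" (4x4, takes a point from world to camera coordinates). Camera axes: x right, y up, looking along -z (the intrinsics and any distortion apply to the point x, -y, -z); pixel columns grow to the right and rows downward; lengths in mm; the calibration is good to about 2 mm. A picture is of the moment at which its call begins.
- arm.job_done(): hands the job in; it is judged then, once.
The state is a dict: "time_s": time; "qpos": joint angles; "qvel": joint speeds; "joint_torque": joint torques, N m; "tcp_pos": TCP position; "tool_rot": TCP orientation; "force": force on the tool from outside, world axes, zero at the start; "moment": the same for the moment, N m; "opening": opening from 0.0 (shut) to 1.0 (fully open); "grip_force": force on a finger pad.
Only numpy, scipy, OpenCV 4.12 (cv2) and the standard library are available. Lean on these libraries where they do the work, as an engineer would, in place of code of your own. Each camera call takes 0.05 s, during which the arm holds its last target. There are 200 camera calls.

TASK

Take the little wooden tower apart from the top down and put each block away, the same way up as it stands in the tower, flat on the floor of the tray made to its outline: the roof block, then the round drum, then the long brick, then the square brick. Set the blocks down rather than dropping them, let none of them fall or tip over, and leave the duck and the spinning top where they are.

Things in the scene. Friction and masses are not known exactly. Their poses are not given: they have to be found in the camera images.
- roof: Top of the tower: faded red wooden roof block, a triangular prism 45 mm high; base 70 mm along its x, 36 mm along its y; the ridge runs along y at the top, and the two triangular end faces (across y, 36 mm apart) are upright. About 45 g. Origin: centre of the underside, z up.
- drum: Second from the top, under the roof: plain wooden upright cylinder, 56 mm in diameter, 40 mm high. About 70 g. Origin: centre of the underside, z up.
- long_brick: Third from the top, under the drum and lying across the square brick: plain wooden brick 110 mm (x) by 40 mm (y), 40 mm high. About 120 g. Origin: centre of the underside, z up.
- square_brick: Bottom of the tower, standing on the shelf top: plain wooden brick 60 by 60 mm, 40 mm high. About 100 g. Origin: centre of the underside, z up. The whole tower is 165 mm high; its blocks just rest on one another, slightly askew.
- roof_tray: Roof's place: low wooden tray, inside 86 mm (x) by 52 mm (y), walls 6 mm thick with their tops 10 mm above the shelf, floor 4 mm above the shelf. The inlay is a triangle. Origin: centre of the underside, on the shelf top (z up); the roof stands in it with its ridge along the tray's y, either way round. Thin inlay of darker wood on its floor; fixed, but stands elsewhere at every start.
- drum_tray: Drum's place: low round wooden tray, 74 mm inside and 86 mm outside diameter, rim 10 mm above the shelf, floor 4 mm above the shelf. The inlay is a disc. Origin: centre of the underside, z up. Thin inlay of darker wood on its floor; fixed, but stands elsewhere at every start.
- long_tray: Long brick's place: low wooden tray, inside 126 mm (x) by 56 mm (y), walls 6 mm thick with their tops 10 mm above the shelf, floor 4 mm above the shelf. The inlay is a long rectangle. Origin: centre of the underside, z up; the brick's length lies along the tray's x, either way round. Thin inlay of darker wood on its floor; fixed, but stands elsewhere at every start.
- square_tray: Square brick's place: low wooden tray, inside 76 by 76 mm, walls 6 mm thick with their tops 10 mm above the shelf, floor 4 mm above the shelf. The inlay is a square. Origin: centre of the underside, z up; the brick's sides lie along the tray's x and y, any quarter turn. Thin inlay of darker wood on its floor; fixed, but stands elsewhere at every start.
- duck: Bystander, to be left alone: yellow lacquered wooden duck on a wheeled board, about 115 mm long (x), 60 mm wide, 98 mm high, loose. Origin: on the shelf top under the board's middle.
- spinning_top: Bystander, to be left alone: striped tin spinning top in a round dark wooden stand, 86 mm in diameter, 114 mm high, loose. Origin: centre of the underside of the stand.
Not all that is in view belongs to the job. Leave any purple or white look-alike of the roof_tray alone.

How it is judged:
By the outcome, as a careful person would: the job done as asked, in the order asked, and still so for the second after the job is handed in, with the robot touching nothing.
It also fails if it takes over 112 s, if anything falls off the work surface, if the arm or the gripper's body presses on something with over 40 N, if the wrist force passes 120 N, or if a joint passes its speed limit or range.

## Working session

There is one attempt and no reset: what is moved stays moved. The work goes in short steps, Python scripts to look and compute and a shell command to move; the robot and the scene stay as the last step left them, time stands still between calls to the robot, and variables do not carry over. Pictures are saved under pics/ and viewed, at most 17 in all, crops included, and the job is handed in when it is done.

```bash
mkdir -p pics; python3 - <<'E'
from bench import arm
import cv2,numpy as np,pickle
s=arm.read_state(); print({k:np.round(v,3).tolist() for k,v in s.items()})
for n in("scene","top","wrist"):
    c=arm.read_camera(n); pickle.dump(c,open(f"{n}0.pkl","wb")); cv2.imwrite(f"pics/{n}0.png",c["img"])
    print(n,c["fx"],c["fy"],c["cx"],c["cy"],[k for k in c],np.round(c["view"],3).tolist())
E
```

```text
{'time_s': 0.0, 'qpos': [1.116, 0.246, 1.559, -0.0, 1.339, -0.174], 'qvel': [-0.003, 0.001, -0.001, 0.0, 0.0, -0.001], 'joint_torque': [-0.001, -42.951, -32.612, -0.0, 0.005, -0.0], 'tcp_pos': [179.915, 624.069, 252.194], 'tool_rot': [-0.0, 0.14, 0.99, -0.001], 'force': [0.089, -0.467, 0.647], 'moment': [0.027, 0.032, -0.002], 'grip_force': 0.0, 'opening': 0.998}
scene 456.41005838757485 456.41005838757485 322.3507765803637 192.62604448653732 ['img', 'depth', 'fx', 'fy', 'cx', 'cy', 'view'] [[0.361, 0.933, 0.001, -240.939], [-0.647, 0.25, 0.72, 287.163], [0.672, -0.26, 0.694, -1498.405], [0.0, 0.0, 0.0, 1.0]]
top 370.8932100329359 370.8932100329359 314.3745311800767 199.85746317051434 ['img', 'depth', 'fx', 'fy', 'cx', 'cy', 'view'] [[-0.011, -1.0, -0.015, 35.945], [0.986, -0.013, 0.163, -576.136], [-0.163, -0.013, 0.986, -965.684], [0.0, 0.0, 0.0, 1.0]]
wrist 281.61334407633944 281.61334407633944 316.528746712877 200.9047898024038 ['img', 'depth', 'fx', 'fy', 'cx', 'cy', 'view'] [[0.277, 0.961, -0.002, -648.753], [-0.926, 0.266, -0.268, 34.688], [-0.257, 0.076, 0.963, -378.267], [0.0, 0.0, 0.0, 1.0]]
```

View pics/top0.png

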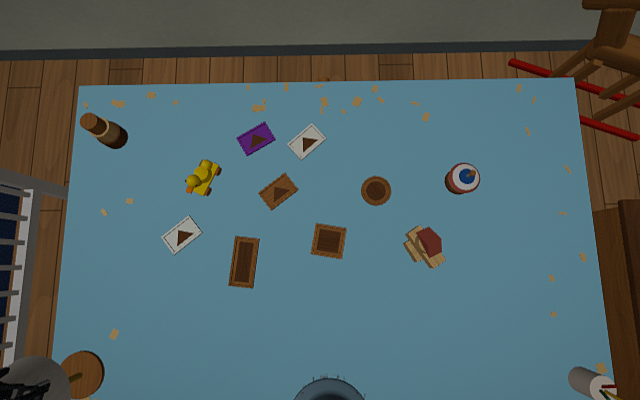

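View pics/scene0.png

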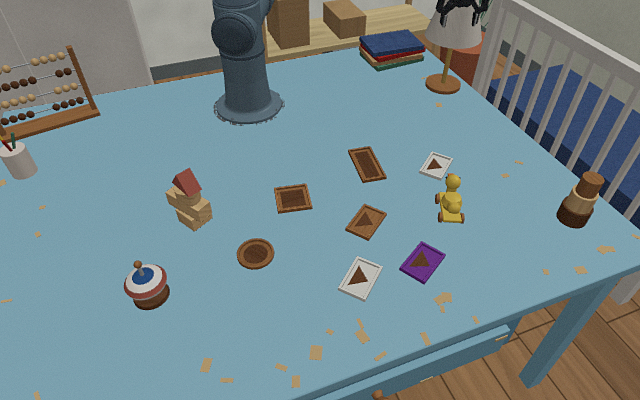

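The plain-wood triangle tray at top (278,191) fits the roof_tray. The look-alikes are purple (256,139), white (306,141) and white (182,235). The tower is at (425,245), the drum tray at (376,191), the square tray at (329,240), the long tray at (244,262), the duck at (204,178) and the spinning top at (462,178).

```bash
cat > h.py <<'E'
import numpy as np,cv2
def cam2world(c,u,v,d):
    u,v,d=map(np.asarray,(u,v,d)); p=np.stack([(u-c["cx"])/c["fx"]*d,-(v-c["cy"])/c["fy"]*d,-d],-1)
    R,t=c["view"][:3,:3],c["view"][:3,3]; return (p-t)@R
def onplane(c,u,v,z):
    o=-c["view"][:3,:3].T@c["view"][:3,3]; p=cam2world(c,u,v,1.0)-o; return o+p*((z-o[2])/p[...,2])[...,None]
def proj(c,P):
    q=np.asarray(P)@c["view"][:3,:3].T+c["view"][:3,3]
    return np.stack([c["cx"]+c["fx"]*q[...,0]/-q[...,2],c["cy"]-c["fy"]*q[...,1]/-q[...,2]],-1)
def rectify(c,z,x0,x1,y0,y1,s=2):
    """image rows = -x (far up), cols = -y; s px per mm"""
    X,Y=np.meshgrid(np.arange(x1,x0,-1/s),np.arange(y1,y0,-1/s),indexing="ij")
    m=proj(c,np.stack([X,Y,np.full_like(X,z)],-1)).astype(np.float32)
    return cv2.remap(c["img"],m[...,0],m[...,1],cv2.INTER_LINEAR)
def cloud(c):
    v,u=np.mgrid[:400,:640]; return cam2world(c,u,v,c["depth"])
E
python3 - <<'E'
from h import *; import pickle
c=pickle.load(open("top0.pkl","rb"))
P=cloud(c); ok=c["depth"]>0
x0,x1,y0,y1=300,800,-350,400
for n in("top","scene"):
    c=pickle.load(open(n+"0.pkl","rb")); s=2
    I=rectify(c,10,x0,x1,y0,y1,s)
    b=I.astype(int); m=((b[...,2]-b[...,0])>-5).astype(np.uint8)*255   # red>=blue: not table
    m=cv2.morphologyEx(m,cv2.MORPH_CLOSE,np.ones((5,5)))
    cs,_=cv2.findContours(m,cv2.RETR_EXTERNAL,cv2.CHAIN_APPROX_NONE)
    print(n)
    for k in cs:
        if cv2.contourArea(k)<8000: continue
        (cx,cy),(w,h),a=cv2.minAreaRect(k); bx=cv2.boxPoints(((cx,cy),(w,h),a))
        e=bx[1]-bx[0] if np.linalg.norm(bx[1]-bx[0])>np.linalg.norm(bx[2]-bx[1]) else bx[2]-bx[1]
        yaw=np.degrees(np.arctan2(-e[0],-e[1]))%180
        print("x %.1f y %.1f  size %.1f %.1f long-yaw %.1f area %.0f"%(x1-cy/s,y1-cx/s,w/s,h/s,yaw,cv2.contourArea(k)/s/s))
    Pc=cloud(c)[c["depth"]>0]; t=Pc[(abs(Pc[:,0]-450)<120)&(abs(Pc[:,1]+210)<120)]
    for lo,hi in((-5,5),(20,60),(60,76),(76,84),(84,110),(110,116),(116,124),(124,140),(140,170)):
        q=t[(t[:,2]>lo)&(t[:,2]<hi)]; print(lo,hi,len(q),np.round(q.mean(0),1) if len(q) else"")
c=pickle.load(open("top0.pkl","rb"))
a=cv2.resize(c["img"][150:230,230:330],None,fx=4,fy=4,interpolation=2);b=cv2.resize(c["img"][205:285,375:475],None,fx=4,fy=4,interpolation=2)
cv2.imwrite("pics/crop1.png",np.hstack([a,b]))
E
```

```text
top
x 412.5 y 228.0  size 69.7 138.2 long-yaw 173.3 area 9304
x 447.7 y -274.6  size 120.8 100.0 long-yaw 33.7 area 8867
x 467.5 y -7.8  size 89.0 88.4 long-yaw 79.7 area 7632
x 498.0 y 393.2  size 64.5 68.9 long-yaw 128.7 area 2683
x 608.6 y -144.6  size 84.9 85.9 long-yaw 135.0 area 5688
x 610.0 y 134.1  size 65.9 98.7 long-yaw 127.4 area 6288
x 651.8 y 353.2  size 82.6 111.4 long-yaw 154.7 area 6750
x 756.8 y 51.8  size 64.7 98.4 long-yaw 131.0 area 5960
-5 5 6202 [ 4.468e+02 -1.978e+02 -1.000e-01]
20 60 229 [ 437.  -236.7   42. ]
60 76 57 [ 445.8 -241.9   69. ]
76 84 276 [ 438.1 -261.5   79.9]
84 110 49 [ 450.2 -233.6   96.2]
110 116 11 [ 451.9 -231.9  113.3]
116 124 84 [ 451.2 -242.7  120.6]
124 140 179 [ 456.7 -249.4  131.9]
140 170 268 [ 456.2 -252.   152.3]
scene
x 416.2 y 228.2  size 72.2 148.9 long-yaw 173.4 area 10340
x 395.1 y -257.4  size 196.5 91.6 long-yaw 9.1 area 14157
x 471.6 y -6.5  size 89.2 98.1 long-yaw 169.9 area 8481
x 504.2 y 391.0  size 65.3 72.8 long-yaw 127.9 area 2952
x 612.1 y -143.3  size 85.0 91.4 long-yaw 168.7 area 6098
x 613.8 y 134.7  size 67.3 106.7 long-yaw 127.4 area 6913
x 622.3 y 362.9  size 69.9 161.7 long-yaw 151.9 area 7252
x 760.9 y 52.8  size 65.1 103.0 long-yaw 131.0 area 6115
-5 5 5459 [ 470.8 -204.3    0.6]
20 60 375 [ 470.4 -262.5   43.7]
60 76 161 [ 473.2 -253.7   67.5]
76 84 241 [ 463.8 -254.    80.1]
84 110 201 [ 478.9 -253.    97. ]
110 116 32 [ 480.  -262.2  113.1]
116 124 112 [ 473.3 -260.8  121. ]
124 140 197 [ 474.7 -247.2  132.2]
140 170 256 [ 464.6 -249.5  152.6]
```

View pics/crop1.png

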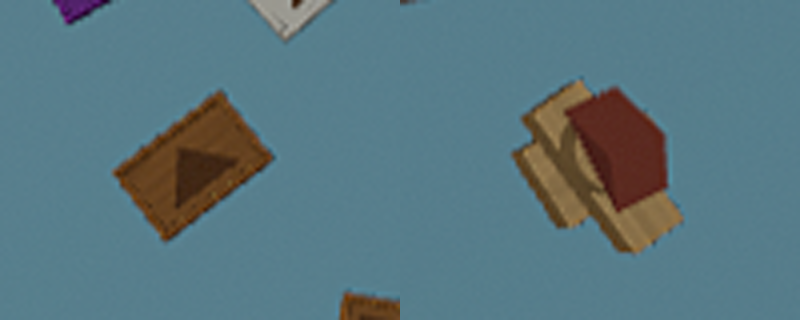

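The left crop shows the plain-wood triangle tray and the right crop shows the roof on the tower, so the choice stands. Next I move the wrist camera over the trays and then the tower.

```bash
python3 -m creep '[[21,-33,5,0,0,-5.3],[21,-33,5,0,0,-5.3],[21,-33,5,0,0,-5.3],[21,-33,5,0,0,-5.3],[21,-33,5,0,0,-5.3],[21,-33,5,0,0,-5.3],[21,-33,5,0,0,-5.3]]' 1 40
python3 -m creep '[[21,-33,5,0,0,-5.3],[21,-33,5,0,0,-5.3],[21,-33,5,0,0,-5.3],[21,-33,5,0,0,-5.3],[21,-33,5,0,0,-5.3],[21,-33,5,0,0,-5.3],[21,-33,5,0,0,-5.3],[0,0,0,0,0,0]]'
python3 - <<'E'
from bench import arm; import pickle
pickle.dump(arm.read_camera("wrist"),open("w1.pkl","wb"))
E
python3 -m creep '[[-8,-39,0,0,0,-5.5],[-8,-39,0,0,0,-5.5],[-8,-39,0,0,0,-5.5],[-8,-39,0,0,0,-5.5],[-8,-39,0,0,0,-5.5],[-8,-39,0,0,0,-5.5],[-8,-39,0,0,0,-5.5],[-8,-39,0,0,0,-5.5],[-8,-39,0,0,0,-5.5],[0,0,0,0,0,0]]'
python3 - <<'E'
from bench import arm; import pickle,cv2
c=arm.read_camera("wrist");pickle.dump(c,open("w2.pkl","wb")); cv2.imwrite("pics/w2.png",c["img"])
w=pickle.load(open("w1.pkl","rb")); cv2.imwrite("pics/w1.png",w["img"])
E
```

```text
time_s: 0.73
tcp_pos: [327.5, 391.8, 288.3]
tool_rot: [-0.0, 0.45, 0.893, -0.0]
force: [0.3, 0.2, -0.0]
opening: 1.001
grip_force: 0.0
time_s: 1.4
tcp_pos: [477.1, 157.7, 324.2]
tool_rot: [0.001, 0.712, 0.702, 0.0]
force: [-0.6, 0.2, 0.4]
opening: 1.0
grip_force: 0.0
time_s: 2.28
tcp_pos: [400.7, -192.7, 322.9]
tool_rot: [0.0, 0.941, 0.34, -0.001]
force: [0.3, -0.4, 0.0]
opening: 0.999
grip_force: 0.0
```

View pics/w2.png

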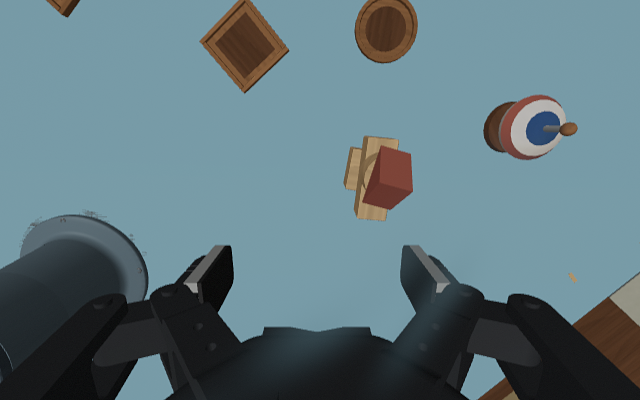

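View pics/w1.png

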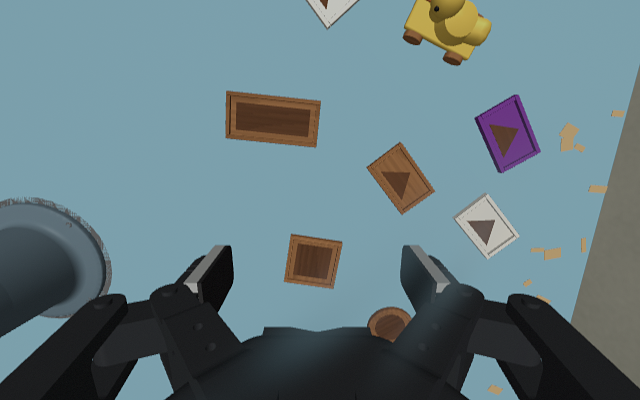

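w2 shows the tower at (385,180) with the roof on its right side, the square tray at (245,45) and the drum tray at (386,28). w1 shows the plain roof tray at (400,178), the long tray at (273,119) and the square tray at (313,261). Next I measure the blocks by plane fits.

```bash
python3 - <<'E'
from h import *; import pickle
for n in("top0","w2"):
    c=pickle.load(open(n+".pkl","rb")); P=cloud(c); 
    near=(abs(P[...,0]-455)<110)&(abs(P[...,1]+250)<110)
    b=c["img"].astype(int); red=(b[...,2]>b[...,1]*1.6)&near&(P[...,2]>100)
    # local normals
    dx=np.gradient(P,axis=1);dy=np.gradient(P,axis=0); N=np.cross(dx,dy); N/=np.linalg.norm(N,axis=-1,keepdims=True)+1e-9; N*=np.sign(N[...,2:3]+1e-9)
    er=cv2.erode(red.astype(np.uint8),np.ones((3,3)))>0
    az=np.degrees(np.arctan2(N[...,1],N[...,0]))[er]; nz=N[...,2][er]
    print(n,red.sum(),er.sum(),"P range",P[red].min(0).round(1),P[red].max(0).round(1))
    h,e=np.histogram(az,bins=24,range=(-180,180)); print(h.tolist()); print("nz",np.percentile(nz,[10,50,90]).round(2))
    for lo,hi,nm in((37,43,"sq"),(77,83,"long"),(117,123,"drum")):
        m=near&(~red)&(P[...,2]>lo)&(P[...,2]<hi)&(abs(N[...,2])>.9)
        q=P[m][:,:2]
        if len(q)>8: print(nm,len(q),q.mean(0).round(1),cv2.minAreaRect(q.astype(np.float32)))
    if n=="w2":
        cv2.imwrite("pics/crop2.png",cv2.resize(c["img"][125:235,330:430],None,fx=5,fy=5,interpolation=2))
E
```

```text
top0 459 344 P range [ 418.4 -282.1  111. ] [ 491.9 -224.6  167.3]
[27, 58, 32, 10, 3, 3, 3, 8, 3, 3, 6, 10, 28, 36, 41, 16, 6, 5, 9, 11, 10, 3, 5, 8]
nz [0.24 0.58 0.79]
sq 30 [ 434.4 -237.2] ((435.46630859375, -235.56915283203125), (50.83415603637695, 11.151747703552246), 31.192319869995117)
long 66 [ 434.2 -265.8] ((447.498779296875, -259.1062927246094), (104.678955078125, 36.218936920166016), 34.14068603515625)
w2 2249 1973 P range [ 351.3 -280.8  118.5] [ 494.  -149.5  443. ]
[140, 251, 188, 43, 9, 8, 15, 74, 29, 11, 28, 95, 208, 286, 186, 133, 51, 29, 21, 78, 40, 3, 13, 34]
nz [0.14 0.58 0.77]
sq 163 [ 435.6 -232.9] ((436.8472595214844, -232.06671142578125), (55.587867736816406, 12.99201774597168), 32.68276596069336)
long 325 [ 441.9 -257.3] ((447.3389892578125, -257.13836669921875), (106.20272827148438, 36.82145690917969), 34.457542419433594)
drum 39 [ 448.6 -232. ] ((448.4556884765625, -231.17971801757812), (29.534561157226562, 5.472804069519043), 24.525957107543945)
```

View pics/crop2.png

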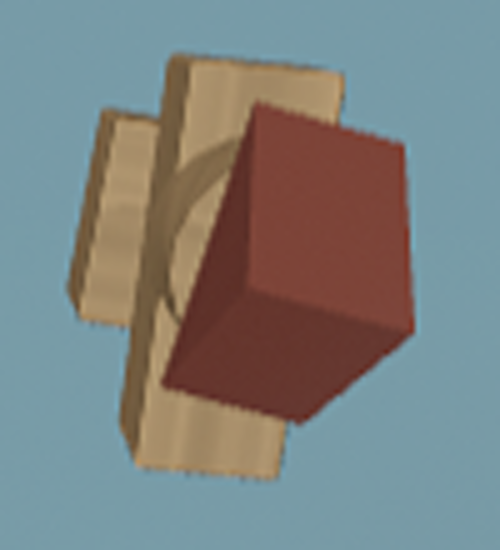

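The crop shows the roof's ridge from (248,288) to (412,330), its upright end facing left and its base corners. I back-project those corners.

```bash
cat > loc.py <<'E'
from h import *; import pickle
def pts(c,l,z,off,s):
    l=np.array(l,float); return onplane(c,(l[:,0]+.5)/s-.5+off[0],(l[:,1]+.5)/s-.5+off[1],z)[:,:2]
E
python3 - <<'E'
from loc import *
c=pickle.load(open("w2.pkl","rb")); o=(330,125)
R=pts(c,[(248,288),(412,330)],165,o,5); B=pts(c,[(255,105),(165,385),(403,147),(300,422)],120,o,5)
L=pts(c,[(192,60),(343,75),(278,475),(138,465)],80,o,5); S=pts(c,[(120,118),(80,320)],40,o,5)
d=lambda a,b:(np.linalg.norm(b-a).round(1),np.degrees(np.arctan2(*(b-a)[::-1])).round(1))
print("ridge",R.mean(0).round(1),d(*R)); print("base",B.mean(0).round(1),d(B[0],B[1]),d(B[2],B[3]),d(B[0],B[2]),d(B[1],B[3]))
print("long",L.mean(0).round(1),d(L[0],L[3]),d(L[1],L[2]),d(L[0],L[1]),d(L[3],L[2])); print("sq edge",S.mean(0).round(1),d(*S))
def tray(n):
    c=pickle.load(open(n+".pkl","rb"));x0,x1,y0,y1=300,800,-350,400;s=2
    I=rectify(c,10,x0,x1,y0,y1,s).astype(int); m=((I[...,2]-I[...,0])>0).astype(np.uint8)*255
    m=cv2.morphologyEx(m,cv2.MORPH_CLOSE,np.ones((5,5)))
    for k in cv2.findContours(m,cv2.RETR_EXTERNAL,cv2.CHAIN_APPROX_NONE)[0]:
        if cv2.contourArea(k)<8000: continue
        (cx,cy),(w,h),a=cv2.minAreaRect(k); bx=cv2.boxPoints(((cx,cy),(w,h),a))
        e=max(bx[1]-bx[0],bx[2]-bx[1],key=np.linalg.norm)
        print(n,"x %.1f y %.1f size %.1f %.1f yaw %.1f"%(x1-cy/s,y1-cx/s,w/s,h/s,np.degrees(np.arctan2(-e[0],-e[1]))%180))
tray("w1");tray("w2")
E
```

```text
Traceback (most recent call last):
  File "loc.py", line 3, in pts
    l=np.array(l,float); return onplane(c,(l[:,0]+.5)/s-.5+off[0],(l[:,1]+.5)/s-.5+off[1],z)[:,:2]
                                ~~~~~~~^^^^^^^^^^^^^^^^^^^^^^^^^^^^^^^^^^^^^^^^^^^^^^^^^^^^^
  File "h.py", line 6, in onplane
    o=-c["view"][:3,:3].T@c["view"][:3,3]; p=cam2world(c,u,v,1.0)-o; return o+p*((z-o[2])/p[...,2])[...,None]
                                             ~~~~~~~~~^^^^^^^^^^^
  File "h.py", line 3, in cam2world
    u,v,d=map(np.asarray,(u,v,d)); p=np.stack([(u-c["cx"])/c["fx"]*d,-(v-c["cy"])/c["fy"]*d,-d],-1)
                                     ~~~~~~~~^^^^^^^^^^^^^^^^^^^^^^^^^^^^^^^^^^^^^^^^^^^^^^^^^^^^^^
ValueError: all input arrays must have the same shape
```

```bash
sed -i 's/u,v,d=map(np.asarray,(u,v,d))/u,v,d=np.broadcast_arrays(u,v,d)/' h.py
cat >> loc.py <<'E'
def tray(n):
    c=pickle.load(open(n+".pkl","rb"));x0,x1,y0,y1=300,800,-350,400;s=2
    I=rectify(c,10,x0,x1,y0,y1,s).astype(int); m=((I[...,2]-I[...,0])>0).astype(np.uint8)*255
    m=cv2.morphologyEx(m,cv2.MORPH_CLOSE,np.ones((5,5)))
    for k in cv2.findContours(m,cv2.RETR_EXTERNAL,cv2.CHAIN_APPROX_NONE)[0]:
        if cv2.contourArea(k)<8000: continue
        (cx,cy),(w,h),a=cv2.minAreaRect(k); bx=cv2.boxPoints(((cx,cy),(w,h),a))
        e=max(bx[1]-bx[0],bx[2]-bx[1],key=np.linalg.norm)
        print(n,"x %.1f y %.1f size %.1f %.1f yaw %.1f"%(x1-cy/s,y1-cx/s,w/s,h/s,np.degrees(np.arctan2(-e[0],-e[1]))%180))
E
python3 - <<'E'
from loc import *
c=pickle.load(open("w2.pkl","rb")); o=(330,125)
R=pts(c,[(248,288),(412,330)],165,o,5); B=pts(c,[(255,105),(165,385),(403,147),(300,422)],120,o,5)
L=pts(c,[(192,60),(343,75),(278,475),(138,465)],80,o,5); S=pts(c,[(120,118),(80,320)],40,o,5)
d=lambda a,b:(np.linalg.norm(b-a).round(1),np.degrees(np.arctan2(*(b-a)[::-1])).round(1))
print("ridge",R.mean(0).round(1),d(*R)); print("base",B.mean(0).round(1),d(B[0],B[1]),d(B[2],B[3]),d(B[0],B[2]),d(B[1],B[3]))
print("long",L.mean(0).round(1),d(L[0],L[3]),d(L[1],L[2]),d(L[0],L[1]),d(L[3],L[2])); print("sq edge",S.mean(0).round(1),d(*S))
tray("w1");tray("w2")
E
```

```text
ridge [ 455.8 -251.1] (np.float64(34.9), np.float64(-64.7))
base [ 455.7 -251.7] (np.float64(68.0), np.float64(-155.1)) (np.float64(68.2), np.float64(-156.4)) (np.float64(35.5), np.float64(-65.6)) (np.float64(34.1), np.float64(-66.0))
long [ 447.3 -257.2] (np.float64(108.0), np.float64(-145.3)) (np.float64(107.2), np.float64(-145.3)) (np.float64(38.5), np.float64(-55.8)) (np.float64(38.4), np.float64(-54.6))
sq edge [ 433.5 -227.5] (np.float64(59.3), np.float64(-149.7))
w1 x 316.0 y -30.2 size 116.5 31.0 yaw 90.0
w1 x 412.7 y 230.2 size 67.7 137.8 yaw 173.4
w1 x 468.0 y -3.8 size 91.6 88.3 yaw 79.9
w1 x 602.5 y -129.0 size 75.3 68.0 yaw 59.1
w1 x 609.7 y 137.4 size 64.5 99.7 yaw 127.4
w1 x 659.8 y 348.6 size 77.9 111.7 yaw 155.3
w1 x 755.8 y 55.7 size 63.9 101.9 yaw 131.1
w2 x 448.1 y -280.5 size 131.6 111.0 yaw 34.4
w2 x 467.4 y -7.4 size 89.7 88.1 yaw 79.8
w2 x 604.8 y -146.1 size 77.2 85.6 yaw 129.7
```

Roof: centre (455.7,-251.4), closing direction −65.5°. I align above it first.

```bash
python3 -m creep '[[18,-20,-20,0,0,-5],[18,-20,-20,0,0,-5],[19,-19,-20,0,0,-5.2],[0,0,-30,0,0,0],[0,0,-20,0,0,0],[0,0,0,0,0,0],[0,0,0,0,0,0],[0,0,0,0,0,0]]' 1 30
python3 - <<'E'
from bench import arm; from scipy.spatial.transform import Rotation as R; import numpy as np
s=arm.read_state(); q=s["tool_rot"]; y=R.from_quat(q[1:]+q[:1] if isinstance(q,list) else np.r_[q[1:],q[0]]).apply([0,1,0]); print(s["tcp_pos"],np.degrees(np.arctan2(y[1],y[0])))
E
```

```text
time_s: 3.0
tcp_pos: [458.1, -246.8, 214.9]
tool_rot: [0.001, 0.976, 0.218, 0.001]
force: [0.7, 0.1, 0.6]
opening: 0.999
grip_force: 0.0
[ 458.05517416 -246.82431058  214.85059341] -64.87392875908317
```

```bash
python3 -m creep '[[-2,-4.5,-20,0,0,-0.6],[0,0,-20,0,0,0],[0,0,-16,0,0,0],[0,0,-6,0,0,0],[0,0,0,0,0,0],[0,0,0,0,0,0],[0,0,0,0,0,0],[0,0,0,0,0,0]]' 1 30
python3 - <<'E'
from bench import arm; import pickle,cv2
c=arm.read_camera("wrist");pickle.dump(c,open("w3.pkl","wb")); cv2.imwrite("pics/w3.png",c["img"])
E
```

```text
time_s: 3.67
tcp_pos: [456.0, -252.5, 153.0]
tool_rot: [0.001, 0.977, 0.212, 0.001]
force: [0.1, -0.6, -0.4]
opening: 1.001
grip_force: 0.0
```

View pics/w3.png

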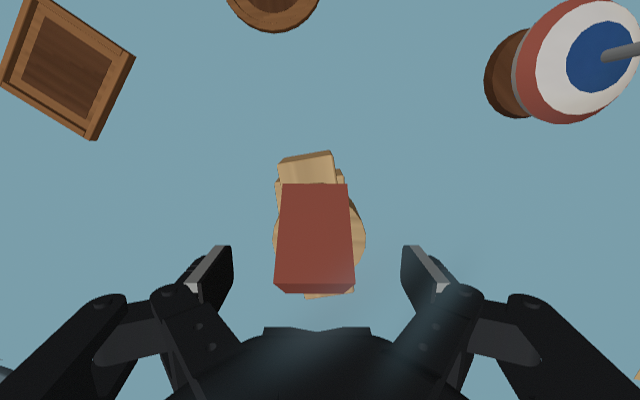

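The roof sits centred between the fingers (274–354 against pads at 232–402) with the ridge at row 285. I lower 4 mm, close and lift.

```bash
python3 -m creep '[[0,0,-3.5,0,0,0],[0,0,0,0,0,0],[0,0,0,0,0,0]]' 1 30
python3 -m creep '[[0,0,0,0,0,0],[0,0,0,0,0,0],[0,0,0,0,0,0],[0,0,0,0,0,0],[0,0,0,0,0,0],[0,0,0,0,0,0],[0,0,0,0,0,0],[0,0,0,0,0,0],[0,0,0,0,0,0],[0,0,0,0,0,0]]' 0 30
```

```text
time_s: 3.97
tcp_pos: [455.0, -251.9, 147.6]
tool_rot: [-0.0, 0.977, 0.211, -0.0]
force: [-0.9, -0.5, -0.1]
opening: 0.998
grip_force: 0.0
time_s: 4.8
tcp_pos: [455.2, -252.0, 147.9]
tool_rot: [0.0, 0.977, 0.211, 0.0]
force: [0.4, 1.1, 0.6]
opening: 0.417
grip_force: 30.7
```

```bash
python3 -m creep '[[0,0,4,0,0,0],[0,0,10,0,0,0],[0,0,20,0,0,0],[0,0,20,0,0,0],[10,25,6,0,0,6.8],[10,26,0,0,0,6.8],[10,26,0,0,0,6.8],[10,26,0,0,0,6.8],[10,26,0,0,0,6.8],[10,26,0,0,0,6.8],[10,26,0,0,0,6.8],[10,26,0,0,0,6.8]]'
python3 -m creep '[[11,26,-10,0,0,7],[11,26,-10,0,0,7],[11,26,-10,0,0,7],[11,26,-10,0,0,7],[11,26,-10,0,0,7],[10,26,-10,0,0,7],[10,24,-10,0,0,6.5],[0,0,0,0,0,0],[0,0,0,0,0,0],[0,0,0,0,0,0],[0,0,0,0,0,0]]'
cat > st.py <<'E'
from bench import arm; from scipy.spatial.transform import Rotation as R; import numpy as np
s=arm.read_state(); q=np.array(s["tool_rot"]); r=R.from_quat(np.r_[q[1:],q[0]]); y=r.apply([0,1,0]); z=r.apply([0,0,1])
print("tcp",np.round(s["tcp_pos"],1),"close dir",np.degrees(np.arctan2(y[1],y[0])).round(1),"z",z.round(3),"op",round(s["opening"]*85,1),"grip",round(s["grip_force"],1),"F",np.round(s["force"],1))
E
python3 st.py; python3 - <<'E'
from bench import arm; import pickle,cv2
c=arm.read_camera("wrist");pickle.dump(c,open("w4.pkl","wb")); cv2.imwrite("pics/w4.png",c["img"])
from loc import tray; tray("w4")
E
```

```text
time_s: 5.8
tcp_pos: [535.6, -43.6, 208.7]
tool_rot: [0.0, 0.771, 0.637, 0.0]
force: [1.2, -0.6, -0.5]
opening: 0.416
grip_force: 30.6
time_s: 6.72
tcp_pos: [610.4, 134.3, 138.8]
tool_rot: [0.001, 0.444, 0.896, 0.0]
force: [0.3, -0.1, -0.9]
opening: 0.415
grip_force: 30.7
tcp [610.4 134.3 138.8] close dir 37.2 z [ 0.001 -0.    -1.   ] op 35.3 grip 30.7 F [ 0.3 -0.1 -0.9]
w4 x 468.9 y -2.5 size 93.6 88.1 yaw 79.7
w4 x 673.2 y 338.5 size 120.8 68.2 yaw 37.3
w4 x 635.6 y 101.8 size 111.1 189.2 yaw 122.2
```

View pics/w4.png

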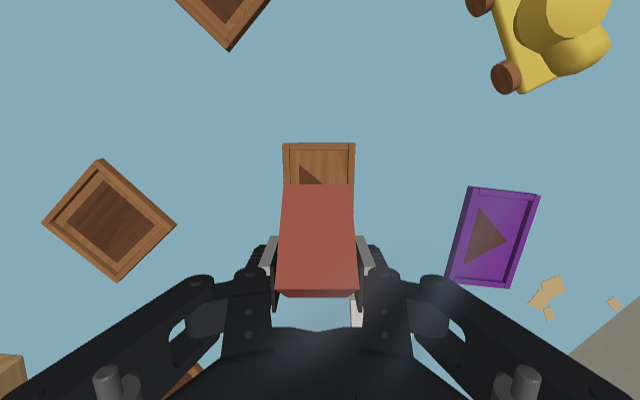

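The roof is held level. The plain-wood tray lies straight beneath it, with its far edge at row 143, cols 282–355. I compute the tray centre from that edge.

```bash
python3 - <<'E'
from loc import *
c=pickle.load(open("w4.pkl","rb"))
E=pts(c,[(282,143),(355,143)],10,(0,0),1); v=E[1]-E[0]; print(E.round(1),np.linalg.norm(v),np.degrees(np.arctan2(v[1],v[0])))
n=np.array([-v[1],v[0]])/np.linalg.norm(v)
for k in(1,-1): print(E.mean(0)+k*49*n)
E
```

```text
[[555.7 156.2]
 [606.2 194.6]] 63.346428940762735 37.23093038352752
[551.30820363 214.40236733]
[610.60104789 136.37443246]
```

```bash
python3 -m creep '[[0,1,-20,0,0,0],[0,0,-30,0,0,0],[0,0,-25,0,0,0],[0,0,-12,0,0,0],[0,0,-8,0,0,0],[0,0,-4,0,0,0],[0,0,0,0,0,0],[0,0,0,0,0,0],[0,0,0,0,0,0]]'; python3 st.py
```

```text
time_s: 7.52
tcp_pos: [611.3, 136.1, 40.5]
tool_rot: [0.001, 0.444, 0.896, 0.001]
force: [1.0, 0.3, -0.2]
opening: 0.42
grip_force: 30.7
tcp [611.3 136.1  40.5] close dir 37.3 z [ 0.003  0.    -1.   ] op 35.7 grip 30.7 F [ 1.   0.3 -0.2]
```

```bash
python3 -m creep '[[0,0,-3,0,0,0],[0,0,-2,0,0,0],[0,0,-1.5,0,0,0],[0,0,0,0,0,0],[0,0,0,0,0,0],[0,0,0,0,0,0]]'; python3 -m creep '[[0,0,-1,0,0,0],[0,0,0,0,0,0],[0,0,-1,0,0,0],[0,0,0,0,0,0],[0,0,0,0,0,0]]'
```

```text
time_s: 8.02
tcp_pos: [610.1, 136.1, 32.3]
tool_rot: [-0.0, 0.444, 0.896, -0.0]
force: [0.7, -0.1, -0.5]
opening: 0.418
grip_force: 30.8
time_s: 8.43
tcp_pos: [610.4, 136.1, 31.9]
tool_rot: [-0.0, 0.444, 0.896, -0.0]
force: [-5.7, -0.8, 11.6]
opening: 0.415
grip_force: 32.1
```

Contact at z 31.9 (11.6 N), so it is seated. I release, rise and look.

```bash
python3 -m creep '[[0,0,0.5,0,0,0],[0,0,0,0,0,0],[0,0,0,0,0,0],[0,0,0,0,0,0],[0,0,0,0,0,0],[0,0,0,0,0,0]]' 0.75
python3 -m creep '[[0,0,5,0,0,0],[0,0,20,0,0,0],[0,0,40,0,0,0],[0,0,40,0,0,0],[0,0,40,0,0,0],[0,0,40,0,0,0],[-10,-38,10,0,0,-7],[-10,-38,0,0,0,-7],[-10,-38,0,0,0,-7],[-10,-38,0,0,0,-7],[-10,-38,0,0,0,-7]]' 1
python3 -m creep '[[-14,-35,0,0,0,-7],[-14,-35,0,0,0,-7],[-14,-35,0,0,0,-7],[-14,-35,0,0,0,-7],[-14,-35,0,0,0,-7],[-14,-35,0,0,0,-7],[0,0,0,0,0,-7],[0,0,0,0,0,-7],[0,0,0,0,0,0],[0,0,0,0,0,0],[0,0,0,0,0,0]]' 1
python3 st.py; python3 - <<'E'
from bench import arm; import pickle,cv2,numpy as np
c=arm.read_camera("wrist");pickle.dump(c,open("w5.pkl","wb"))
t=arm.read_camera("top");pickle.dump(t,open("top1.pkl","wb"));
cv2.imwrite("pics/w5.png",np.hstack([cv2.resize(c["img"][100:300,200:440],(480,400)),cv2.resize(t["img"][150:230,230:294],(320,400))]))
E
```

```text
time_s: 8.93
tcp_pos: [610.0, 136.1, 30.6]
tool_rot: [-0.0, 0.444, 0.896, -0.0]
force: [-0.3, 0.2, -0.4]
opening: 0.752
grip_force: 0.0
time_s: 9.85
tcp_pos: [559.4, -55.4, 226.4]
tool_rot: [0.0, 0.695, 0.719, 0.0]
force: [0.4, -0.6, -0.2]
opening: 1.001
grip_force: 0.0
time_s: 10.77
tcp_pos: [476.2, -263.6, 225.9]
tool_rot: [0.0, 0.95, 0.313, 0.0]
force: [0.1, -0.1, -0.0]
opening: 1.002
grip_force: 0.0
tcp [ 476.2 -263.6  225.9] close dir -53.5 z [ 0. -0. -1.] op 85.1 grip 0.0 F [ 0.1 -0.1 -0. ]
```

View pics/w5.png

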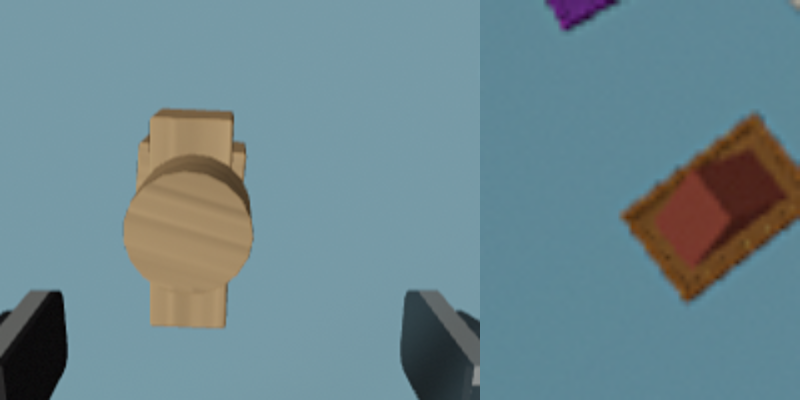

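The roof stands in its tray with the ridge along the tray's y. In the left crop the drum top is centred near (188,230). I fit it.

```bash
cat >> loc.py <<'E'
def top(n,z,x,y,r=90,tol=4):
    c=pickle.load(open(n+".pkl","rb")); P=cloud(c)
    m=((abs(P[...,0]-x)<r)&(abs(P[...,1]-y)<r)&(abs(P[...,2]-z)<tol)&(c["depth"]>0)).astype(np.uint8)
    k=max(cv2.findContours(m,cv2.RETR_EXTERNAL,cv2.CHAIN_APPROX_NONE)[0],key=cv2.contourArea)[:,0].astype(float)
    q=onplane(c,k[:,0],k[:,1],z)[:,:2].astype(np.float32); (cx,cy),(w,h),a=cv2.minAreaRect(q)
    print(n,z,"rect (%.1f %.1f) %.1fx%.1f ang %.1f"%(cx,cy,w,h,a),"circ",np.round(cv2.minEnclosingCircle(q)[0],1),round(cv2.minEnclosingCircle(q)[1],1),"zmed",np.median(P[...,2][m>0]).round(1))
E
python3 -c "
from loc import *
for n in('w5','top1'): top(n,120,450,-252); top(n,80,450,-255)
"
```

```text
w5 120 rect (457.4 -253.4) 54.7x54.7 ang 80.6 circ [ 457.8 -253.4] 27.9 zmed 119.5
w5 80 rect (482.6 -234.8) 26.6x40.6 ang 35.1 circ [ 482.1 -235.2] 23.9 zmed 79.4
top1 120 rect (464.9 -244.5) 28.5x54.6 ang 54.5 circ [ 458.  -254.3] 27.3 zmed 119.8
top1 80 rect (483.2 -234.2) 25.0x41.2 ang 43.3 circ [ 481.  -235.8] 22.5 zmed 79.8
```

```bash
python3 -m creep '[[-10,5,-10,0,0,-1.5],[-8.5,5,-30,0,0,0],[0,0,-20,0,0,0],[0,0,0,0,0,0],[0,0,0,0,0,0],[0,0,0,0,0,0],[0,0,0,0,0,0],[0,0,0,0,0,0]]' 1 40; python3 st.py
```

```text
time_s: 11.53
tcp_pos: [458.6, -254.6, 167.5]
tool_rot: [0.001, 0.954, 0.299, 0.001]
force: [0.0, -0.1, 0.9]
opening: 1.003
grip_force: 0.0
tcp [ 458.6 -254.6  167.5] close dir -55.2 z [ 0.002 -0.002 -1.   ] op 85.2 grip 0.0 F [ 0.  -0.1  0.9]
```

```bash
python3 -m creep '[[-1,1.2,-20,0,0,0],[0,0,-20,0,0,0],[0,0,-14,0,0,0],[0,0,-7,0,0,0],[0,0,0,0,0,0],[0,0,0,0,0,0],[0,0,0,0,0,0],[0,0,0,0,0,0]]' 1 40; python3 st.py
python3 -m creep '[[0,0,0,0,0,0],[0,0,0,0,0,0],[0,0,0,0,0,0],[0,0,0,0,0,0],[0,0,0,0,0,0],[0,0,0,0,0,0],[0,0,0,0,0,0],[0,0,0,0,0,0]]' 0 40; python3 st.py
```

```text
time_s: 12.2
tcp_pos: [457.4, -253.4, 106.2]
tool_rot: [0.001, 0.954, 0.299, 0.001]
force: [0.1, 0.4, 0.2]
opening: 1.001
grip_force: 0.0
tcp [ 457.4 -253.4  106.2] close dir -55.2 z [ 0.002 -0.002 -1.   ] op 85.1 grip 0.0 F [0.1 0.4 0.2]
time_s: 12.87
tcp_pos: [457.1, -253.2, 105.6]
tool_rot: [0.001, 0.954, 0.299, 0.0]
force: [-0.2, -0.2, 5.6]
opening: 0.642
grip_force: 42.8
tcp [ 457.1 -253.2  105.6] close dir -55.2 z [ 0.001 -0.001 -1.   ] op 54.6 grip 42.8 F [-0.2 -0.2  5.6]
```

```bash
python3 -m creep '[[0,0,3,0,0,0],[0,0,8,0,0,0],[0,0,20,0,0,0],[0,0,30,0,0,0],[15,10,30,0,0,0],[15,10,30,0,0,0],[15,10,0,0,0,0],[0,0,0,0,0,0],[0,0,0,0,0,0],[0,0,0,0,0,0],[0,0,0,0,0,0]]'; python3 st.py
python3 - <<'E'
from bench import arm; from loc import *
c=arm.read_camera("wrist");pickle.dump(c,open("w6.pkl","wb")); cv2.imwrite("pics/w6.png",c["img"])
tray("w6"); top("w6",80,447,-257); top("w6",40,447,-257)
E
```

```text
time_s: 13.78
tcp_pos: [500.4, -222.6, 224.4]
tool_rot: [-0.001, 0.954, 0.299, -0.001]
force: [-0.6, -0.5, -1.2]
opening: 0.646
grip_force: 42.5
tcp [ 500.4 -222.6  224.4] close dir -55.2 z [-0.003  0.002 -1.   ] op 54.9 grip 42.5 F [-0.6 -0.5 -1.2]
w6 x 398.5 y -273.0 size 153.0 196.0 yaw 0.0
w6 x 468.5 y -8.3 size 90.7 89.3 yaw 79.8
w6 x 608.6 y -143.6 size 84.9 84.5 yaw 45.0
w6 80 rect (483.6 -213.2) 2.0x5.9 ang 34.8 circ [ 483.6 -213.2] 3.1 zmed 77.9
w6 40 rect (493.4 -229.1) 0.0x31.2 ang 34.8 circ [ 493.4 -229.1] 15.6 zmed 42.3
```

View pics/w6.png

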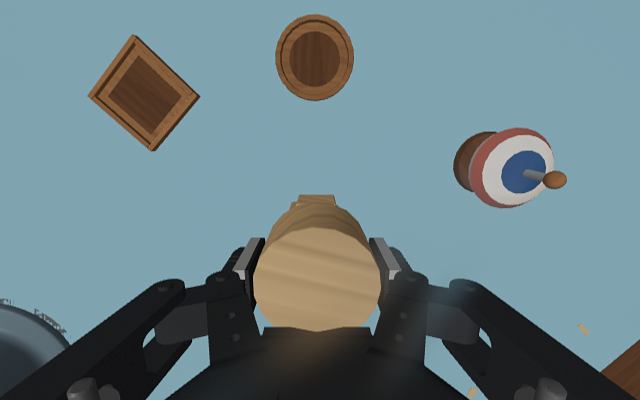

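The drum is held squarely, and its tray is at (315,57), i.e. (608.6,−144). I move over it and go down.

```bash
python3 -m creep '[[27,19.6,-10,0,0,0],[27,19.6,-20,0,0,0],[27,19.6,-20,0,0,0],[27,19.6,-20,0,0,0],[0,0,-30,0,0,0],[0,0,-30,0,0,0],[0,0,-20,0,0,0],[0,0,-15,0,0,0],[0,0,-8,0,0,0],[0,0,0,0,0,0],[0,0,0,0,0,0],[0,0,0,0,0,0]]'; python3 st.py
```

```text
time_s: 14.83
tcp_pos: [610.7, -145.1, 54.6]
tool_rot: [0.001, 0.954, 0.299, 0.001]
force: [0.5, -0.5, -0.9]
opening: 0.64
grip_force: 42.5
tcp [ 610.7 -145.1   54.6] close dir -55.2 z [ 0.003 -0.001 -1.   ] op 54.4 grip 42.5 F [ 0.5 -0.5 -0.9]
```

```bash
python3 -m creep '[[-1.5,1,-8,0,0,0],[0,0,-6,0,0,0],[0,0,-4,0,0,0],[0,0,-2,0,0,0],[0,0,-1,0,0,0],[0,0,0,0,0,0],[0,0,0,0,0,0],[0,0,0,0,0,0]]'; python3 st.py
```

```text
time_s: 15.5
tcp_pos: [608.3, -143.4, 32.0]
tool_rot: [0.0, 0.954, 0.299, 0.0]
force: [-0.4, -0.5, -1.4]
opening: 0.644
grip_force: 42.6
tcp [ 608.3 -143.4   32. ] close dir -55.2 z [ 0. -0. -1.] op 54.7 grip 42.6 F [-0.4 -0.5 -1.4]
```

```bash
python3 -m creep '[[0,0,-1,0,0,0],[0,0,0,0,0,0],[0,0,-1,0,0,0],[0,0,0,0,0,0],[0,0,0,0,0,0]]'; python3 -m creep '[[0,0,-0.6,0,0,0],[0,0,0,0,0,0],[0,0,0,0,0,0]]'
```

```text
time_s: 15.92
tcp_pos: [608.1, -143.3, 29.8]
tool_rot: [-0.0, 0.954, 0.299, -0.0]
force: [-0.4, 0.0, -0.4]
opening: 0.641
grip_force: 42.6
time_s: 16.17
tcp_pos: [608.2, -143.4, 29.6]
tool_rot: [0.0, 0.954, 0.299, 0.0]
force: [-1.9, 0.5, 3.5]
opening: 0.64
grip_force: 42.9
```

```bash
python3 -m creep '[[0,0,0,0,0,0],[0,0,0,0,0,0],[0,0,0,0,0,0],[0,0,0,0,0,0],[0,0,0,0,0,0],[0,0,0,0,0,0]]' 0.9; python3 -m creep '[[0,0,5,0,0,0],[0,0,15,0,0,0],[0,0,35,0,0,0],[0,0,40,0,0,0],[0,0,40,0,0,0],[-27,-19,20,0,0,0],[-27,-19,10,0,0,0],[-27,-19,0,0,0,0],[-27,-19,0,0,0,0],[-27,-19,0,0,0,0],[0,0,0,0,0,0],[0,0,0,0,0,0]]' 1; python3 -m creep '[[0,0,0,0,0,0],[0,0,0,0,0,0]]'; python3 st.py;  python3 - <<'E'
from bench import arm; from loc import *
c=arm.read_camera("wrist");pickle.dump(c,open("w7.pkl","wb")); t=arm.read_camera("top");pickle.dump(t,open("top2.pkl","wb")); cv2.imwrite("pics/w7.png",np.vstack([c["img"][::1,100:540],cv2.resize(t["img"][150:230,340:450],(440,320))])[:600] if 0 else np.hstack([c["img"][:,120:520],cv2.resize(t["img"][150:250,340:440],(400,400))]))
for n in("w7","top2"): top(n,80,447,-257)
top("w7",44,608,-144); top("top2",44,608,-144); top("top2",40,447,-240); top("w7",40,447,-240)
E
```

```text
time_s: 16.67
tcp_pos: [608.1, -143.4, 29.1]
tool_rot: [-0.0, 0.954, 0.299, -0.0]
force: [-0.7, 0.7, 0.8]
opening: 0.901
grip_force: 0.0
time_s: 17.67
tcp_pos: [472.5, -239.3, 195.7]
tool_rot: [0.001, 0.955, 0.298, 0.001]
force: [0.6, 0.3, 0.3]
opening: 1.0
grip_force: 0.0
time_s: 17.83
tcp_pos: [473.9, -238.0, 194.9]
tool_rot: [0.0, 0.954, 0.3, 0.0]
force: [-0.3, -0.2, -0.6]
opening: 1.001
grip_force: 0.0
tcp [ 473.9 -238.   194.9] close dir -55.1 z [ 0.001 -0.001 -1.   ] op 85.1 grip 0.0 F [-0.3 -0.2 -0.6]
w7 80 rect (448.0 -257.1) 109.4x39.6 ang 34.3 circ [ 448.4 -257.6] 57.3 zmed 79.4
top2 80 rect (485.1 -233.7) 21.5x39.3 ang 43.1 circ [ 484.1 -233.8] 20.7 zmed 79.6
w7 44 rect (597.2 -151.3) 30.7x54.6 ang 34.9 circ [ 606.6 -144.7] 27.5 zmed 43.5
top2 44 rect (608.3 -145.5) 54.9x52.9 ang 62.0 circ [ 607.7 -145.6] 27.9 zmed 43.9
top2 40 rect (457.7 -220.5) 9.4x13.5 ang 25.4 circ [ 458.6 -220.6] 7.4 zmed 39.8
w7 40 rect (436.4 -230.4) 59.8x11.6 ang 33.7 circ [ 437.5 -232.1] 30.0 zmed 39.3
```

View pics/w7.png

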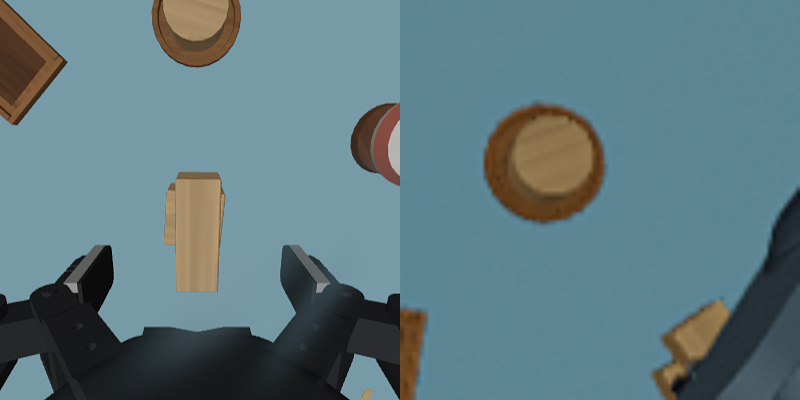

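The drum is flat in its tray (top at z 43.9). The long brick is at (448,−257.2), yaw 34.3°.

```bash
python3 -m creep '[[-13,-9.5,-10,0,0,-0.5],[-12.5,-9.5,-20,0,0,0],[0,0,-30,0,0,0],[0,0,0,0,0,0],[0,0,0,0,0,0],[0,0,0,0,0,0],[0,0,0,0,0,0],[0,0,0,0,0,0]]' 1 50; python3 st.py
```

```text
time_s: 18.6
tcp_pos: [448.8, -257.8, 135.9]
tool_rot: [0.001, 0.955, 0.295, 0.001]
force: [0.6, -0.5, 0.1]
opening: 0.996
grip_force: 0.0
tcp [ 448.8 -257.8  135.9] close dir -55.6 z [ 0.002 -0.002 -1.   ] op 84.7 grip 0.0 F [ 0.6 -0.5  0.1]
```

```bash
python3 -m creep '[[-0.8,0.6,-20,0,0,0],[0,0,-22,0,0,0],[0,0,-16,0,0,0],[0,0,-8,0,0,0],[0,0,0,0,0,0],[0,0,0,0,0,0],[0,0,0,0,0,0],[0,0,0,0,0,0]]'; python3 st.py
python3 -m creep '[[0,0,0,0,0,0],[0,0,0,0,0,0],[0,0,0,0,0,0],[0,0,0,0,0,0],[0,0,0,0,0,0],[0,0,0,0,0,0],[0,0,0,0,0,0],[0,0,0,0,0,0],[0,0,0,0,0,0]]' 0 50; python3 st.py
```

```text
time_s: 19.27
tcp_pos: [447.7, -257.5, 69.7]
tool_rot: [0.001, 0.955, 0.295, 0.001]
force: [0.2, -0.1, -0.2]
opening: 0.998
grip_force: 0.0
tcp [ 447.7 -257.5   69.7] close dir -55.7 z [ 0.002 -0.002 -1.   ] op 84.8 grip 0.0 F [ 0.2 -0.1 -0.2]
time_s: 20.02
tcp_pos: [447.1, -257.0, 68.6]
tool_rot: [0.0, 0.956, 0.295, 0.0]
force: [-0.7, 0.1, 5.1]
opening: 0.458
grip_force: 51.8
tcp [ 447.1 -257.    68.6] close dir -55.7 z [ 0.001 -0.    -1.   ] op 38.9 grip 51.8 F [-0.7  0.1  5.1]
```

```bash
python3 -m creep '[[0,0,3,0,0,0],[0,0,8,0,0,0],[0,0,20,0,0,0],[0,0,30,0,0,0],[0,10,30,0,0,0],[0,25,5,0,0,-3],[0,36,0,0,0,-3.2],[0,36,0,0,0,-3.2],[0,36,0,0,0,-3.2],[0,36,0,0,0,-3.2],[0,36,0,0,0,-3.2],[0,36,0,0,0,-3.2]]'; python3 -m creep '[[-5,36,0,0,0,-3.2],[-5,36,0,0,0,-3.2],[-5,36,0,0,0,-3.2],[-5,36,0,0,0,-3.2],[-5,36,0,0,0,-3.2],[-5,30,0,0,0,-3.2],[-4,10,0,0,0,0],[0,0,0,0,0,0],[0,0,0,0,0,0],[0,0,0,0,0,0]]';  python3 st.py
python3 - <<'E'
from bench import arm; from loc import *
c=arm.read_camera("wrist");pickle.dump(c,open("w8.pkl","wb")); cv2.imwrite("pics/w8.png",c["img"])
E
```

```text
time_s: 21.02
tcp_pos: [446.0, -4.0, 164.2]
tool_rot: [-0.0, 0.995, 0.104, -0.0]
force: [0.2, 0.2, -0.7]
opening: 0.458
grip_force: 51.2
time_s: 21.85
tcp_pos: [412.9, 213.4, 164.1]
tool_rot: [0.0, 0.998, -0.062, -0.0]
force: [-0.6, 0.1, -1.0]
opening: 0.46
grip_force: 51.2
tcp [412.9 213.4 164.1] close dir -97.1 z [-0. -0. -1.] op 39.1 grip 51.2 F [-0.6  0.1 -1. ]
```

View pics/w8.png

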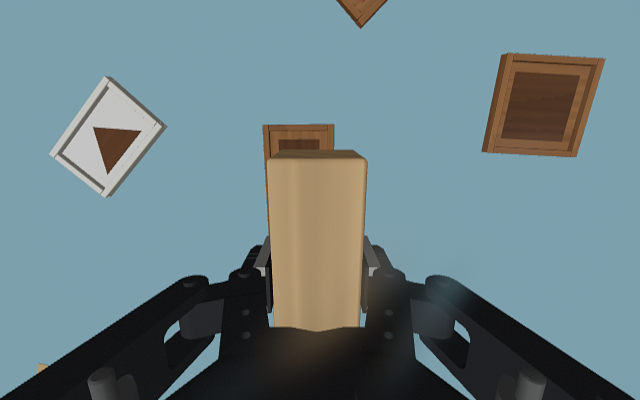

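The brick is held level, and the tray's far edge shows at row 125, cols 262–334.

```bash
python3 - <<'E'
from loc import *
c=pickle.load(open("w8.pkl","rb"))
E=pts(c,[(263,125),(334,124)],10,(0,0),1); v=E[1]-E[0]; print(np.linalg.norm(v),np.degrees(np.arctan2(v[1],v[0])))
n=np.array([-v[1],v[0]])/np.linalg.norm(v); print(E.round(1),E.mean(0)+69*n,E.mean(0)-69*n)
E
```

```text
66.7561138176601 -96.32609601710186
[[484.  254.8]
 [476.6 188.5]] [548.88614918 214.03376488] [411.72644876 229.23957234]
```

```bash
python3 -m creep '[[-1,8,-10,0,0,0.5],[-0.4,8,-20,0,0,0],[0,0,-25,0,0,0],[0,0,-25,0,0,0],[0,0,-15,0,0,0],[0,0,-8,0,0,0],[0,0,0,0,0,0],[0,0,0,0,0,0],[0,0,0,0,0,0],[0,0,0,0,0,0]]';  python3 st.py
```

```text
time_s: 22.73
tcp_pos: [412.6, 230.5, 62.5]
tool_rot: [-0.0, 0.998, -0.058, 0.001]
force: [0.3, -0.2, -1.0]
opening: 0.461
grip_force: 51.2
tcp [412.6 230.5  62.5] close dir -96.6 z [ 0.003  0.001 -1.   ] op 39.2 grip 51.2 F [ 0.3 -0.2 -1. ]
```

```bash
python3 -m creep '[[-0.5,-0.8,-10,0,0,0],[0,0,-9,0,0,0],[0,0,-5,0,0,0],[0,0,-2,0,0,0],[0,0,-1,0,0,0],[0,0,0,0,0,0],[0,0,0,0,0,0],[0,0,0,0,0,0]]';  python3 st.py
```

```text
time_s: 23.4
tcp_pos: [411.2, 229.6, 34.4]
tool_rot: [-0.0, 0.998, -0.057, 0.0]
force: [0.1, 0.2, -0.6]
opening: 0.461
grip_force: 51.2
tcp [411.2 229.6  34.4] close dir -96.6 z [ 0.001  0.    -1.   ] op 39.2 grip 51.2 F [ 0.1  0.2 -0.6]
```

```bash
python3 -m creep '[[0,0,-1,0,0,0],[0,0,0,0,0,0],[0,0,-0.6,0,0,0],[0,0,0,0,0,0],[0,0,0,0,0,0]]'; python3 -m creep '[[0,0,-0.6,0,0,0],[0,0,0,0,0,0],[0,0,0,0,0,0]]'
```

```text
time_s: 23.82
tcp_pos: [411.0, 229.5, 32.6]
tool_rot: [-0.0, 0.998, -0.057, 0.0]
force: [0.6, 0.4, 0.2]
opening: 0.459
grip_force: 51.4
time_s: 24.07
tcp_pos: [411.0, 229.5, 32.6]
tool_rot: [0.0, 0.998, -0.057, -0.0]
force: [-3.3, -0.7, 6.7]
opening: 0.459
grip_force: 52.2
```

```bash
python3 -m creep '[[0,0,0,0,0,0],[0,0,0,0,0,0],[0,0,0,0,0,0],[0,0,0,0,0,0],[0,0,0,0,0,0],[0,0,0,0,0,0]]' 0.8; python3 -m creep '[[0,0,5,0,0,0],[0,0,15,0,0,0],[0,0,30,0,0,0],[0,0,40,0,0,0],[0,0,40,0,0,0],[3,-25,20,0,0,3],[5,-39,0,0,0,3.2],[5,-39,0,0,0,3.2],[5,-39,0,0,0,3.2],[5,-39,0,0,0,3.2],[5,-39,0,0,0,3.2],[5,-39,0,0,0,3.2]]' 1; python3 -m creep '[[3,-39,0,0,0,3.2],[3,-39,0,0,0,3.2],[3,-39,0,0,0,3.2],[3,-39,0,0,0,3.2],[3,-39,0,0,0,3.2],[3,-25,0,0,0,3.2],[0,0,0,0,0,3.2],[0,0,0,0,0,0],[0,0,0,0,0,0],[0,0,0,0,0,0],[0,0,0,0,0,0]]'; python3 st.py;  python3 - <<'E'
from bench import arm; from loc import *
c=arm.read_camera("wrist");pickle.dump(c,open("w9.pkl","wb")); t=arm.read_camera("top");pickle.dump(t,open("top3.pkl","wb")); cv2.imwrite("pics/w9.png",np.hstack([c["img"][:,120:520],cv2.resize(t["img"][210:310,200:300],(400,400))]))
top("w9",40,450,-250); top("top3",40,450,-250); top("top3",44,412,229)
E
```

```text
time_s: 24.57
tcp_pos: [410.9, 229.4, 31.9]
tool_rot: [-0.0, 0.998, -0.057, -0.0]
force: [-0.7, -1.3, 0.4]
opening: 0.801
grip_force: 0.0
time_s: 25.57
tcp_pos: [443.8, -31.4, 182.6]
tool_rot: [0.0, 0.991, 0.137, 0.001]
force: [0.9, 1.0, 0.3]
opening: 1.001
grip_force: 0.0
time_s: 26.48
tcp_pos: [461.9, -248.6, 182.0]
tool_rot: [-0.0, 0.945, 0.326, -0.0]
force: [-0.2, -0.6, 0.4]
opening: 1.004
grip_force: 0.0
tcp [ 461.9 -248.6  182. ] close dir -52.0 z [-0.  0. -1.] op 85.4 grip 0.0 F [-0.2 -0.6  0.4]
w9 40 rect (448.9 -251.9) 59.7x59.4 ang 30.4 circ [ 448.6 -252.1] 41.1 zmed 39.4
top3 40 rect (460.7 -245.7) 31.2x59.5 ang 32.3 circ [ 459.4 -245.8] 31.9 zmed 39.6
top3 44 rect (411.5 226.4) 40.3x109.4 ang 83.5 circ [411.6 227.5] 56.8 zmed 43.5
```

View pics/w9.png

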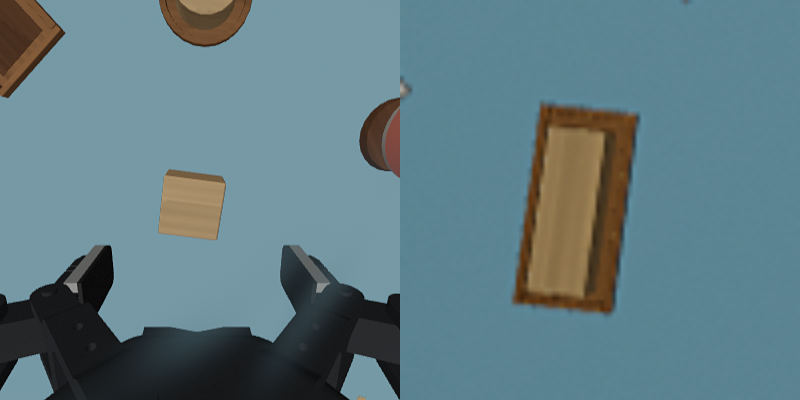

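The long brick is flat in its tray (top at z 43.5). The square brick is at (448.9,−251.9), yaw 30.4°.

```bash
python3 -m creep '[[-7,-2,-15,0,0,-3.8],[-6,-1.5,-30,0,0,-3.8],[0,0,-30,0,0,0],[0,0,-15,0,0,0],[0,0,0,0,0,0],[0,0,0,0,0,0],[0,0,0,0,0,0],[0,0,0,0,0,0],[0,0,0,0,0,0]]' 1 50; python3 st.py
```

```text
time_s: 27.33
tcp_pos: [449.9, -253.7, 93.6]
tool_rot: [0.001, 0.965, 0.262, 0.001]
force: [-0.4, -0.3, 1.1]
opening: 0.997
grip_force: 0.0
tcp [ 449.9 -253.7   93.6] close dir -59.6 z [ 0.002 -0.002 -1.   ] op 84.8 grip 0.0 F [-0.4 -0.3  1.1]
```

```bash
python3 -m creep '[[-0.7,1.5,-22,0,0,0],[0,0,-22,0,0,0],[0,0,-14,0,0,0],[0,0,-7,0,0,0],[0,0,0,0,0,0],[0,0,0,0,0,0],[0,0,0,0,0,0],[0,0,0,0,0,0]]'; python3 st.py
python3 -m creep '[[0,0,0,0,0,0],[0,0,0,0,0,0],[0,0,0,0,0,0],[0,0,0,0,0,0],[0,0,0,0,0,0],[0,0,0,0,0,0],[0,0,0,0,0,0],[0,0,0,0,0,0]]' 0 50; python3 st.py
```

```text
time_s: 28.0
tcp_pos: [449.1, -252.3, 28.3]
tool_rot: [0.001, 0.965, 0.262, 0.001]
force: [0.8, 0.4, 0.2]
opening: 1.0
grip_force: 0.0
tcp [ 449.1 -252.3   28.3] close dir -59.6 z [ 0.002 -0.002 -1.   ] op 85.0 grip 0.0 F [0.8 0.4 0.2]
time_s: 28.67
tcp_pos: [448.8, -252.1, 27.8]
tool_rot: [0.001, 0.965, 0.262, 0.0]
force: [-0.1, -0.0, 6.3]
opening: 0.697
grip_force: 54.7
tcp [ 448.8 -252.1   27.8] close dir -59.6 z [ 0.001 -0.001 -1.   ] op 59.2 grip 54.7 F [-0.1 -0.   6.3]
```

```bash
python3 -m creep '[[0,0,3,0,0,0],[0,0,8,0,0,0],[0,0,20,0,0,0],[0,0,35,0,0,0],[0,10,35,0,0,-4.6],[3,36,10,0,0,-6],[3,36,0,0,0,-6],[3,36,0,0,0,-6],[3,36,0,0,0,-6],[3,36,0,0,0,-6],[3,36,0,0,0,-6],[1,18,0,0,0,0]]';python3 -m creep '[[0,0,0,0,0,0],[0,0,0,0,0,0],[0,0,0,0,0,0],[0,0,0,0,0,0]]'; python3 st.py
python3 - <<'E'
from bench import arm; from loc import *
c=arm.read_camera("wrist");pickle.dump(c,open("w10.pkl","wb")); cv2.imwrite("pics/w10.png",c["img"])
E
```

```text
time_s: 29.67
tcp_pos: [466.4, -4.3, 138.0]
tool_rot: [-0.0, 0.996, -0.089, -0.0]
force: [-0.2, -0.3, -0.5]
opening: 0.696
grip_force: 54.3
time_s: 30.0
tcp_pos: [467.2, -8.5, 138.1]
tool_rot: [0.0, 0.996, -0.089, 0.0]
force: [-0.9, 0.6, -1.3]
opening: 0.697
grip_force: 54.3
tcp [467.2  -8.5 138.1] close dir -100.3 z [-0. -0. -1.] op 59.3 grip 54.3 F [-0.9  0.6 -1.3]
```

View pics/w10.png

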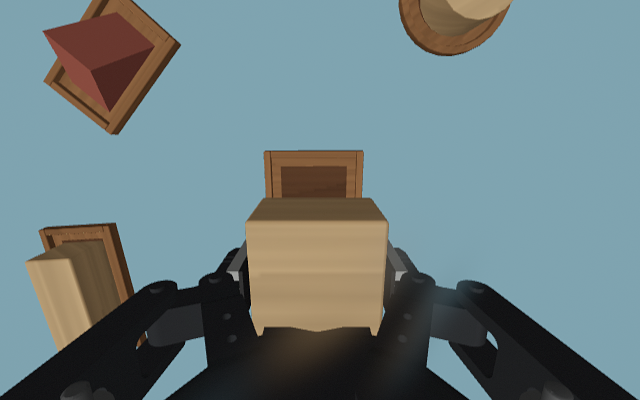

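The brick is held level, and the tray's far edge is at row 151, cols 264–363.

```bash
python3 - <<'E'
from loc import *
c=pickle.load(open("w10.pkl","rb"))
E=pts(c,[(264.5,151),(363.5,151)],10,(0,0),1); v=E[1]-E[0]; print(np.linalg.norm(v),np.degrees(np.arctan2(v[1],v[0])))
n=np.array([-v[1],v[0]])/np.linalg.norm(v); print(E.mean(0)-44*n)
E
python3 -m creep '[[0,0,-10,0,0,0],[0,0,-25,0,0,0],[0,0,-20,0,0,0],[0,0,-12,0,0,0],[0,0,-6,0,0,0],[0,0,0,0,0,0],[0,0,0,0,0,0],[0,0,0,0,0,0],[0,0,0,0,0,0]]'; python3 st.py
```

```text
86.3347247747295 -100.25441909908473
[467.35367955  -6.69199957]
time_s: 30.8
tcp_pos: [468.1, -7.9, 66.0]
tool_rot: [0.0, 0.996, -0.089, 0.001]
force: [0.2, -0.2, -1.5]
opening: 0.692
grip_force: 54.3
tcp [468.1  -7.9  66. ] close dir -100.2 z [ 0.002 -0.001 -1.   ] op 58.8 grip 54.3 F [ 0.2 -0.2 -1.5]
```

```bash
python3 -m creep '[[-0.3,0.5,-10,0,0,0],[0,0,-10,0,0,0],[0,0,-6,0,0,0],[0,0,-3,0,0,0],[0,0,-1,0,0,0],[0,0,0,0,0,0],[0,0,0,0,0,0],[0,0,0,0,0,0]]';  python3 st.py
```

```text
time_s: 31.47
tcp_pos: [467.3, -7.1, 35.3]
tool_rot: [0.0, 0.996, -0.089, 0.0]
force: [1.1, 0.2, -0.9]
opening: 0.695
grip_force: 54.3
tcp [467.3  -7.1  35.3] close dir -100.2 z [ 0.001 -0.    -1.   ] op 59.1 grip 54.3 F [ 1.1  0.2 -0.9]
```

```bash
python3 -m creep '[[0,0,-1.5,0,0,0],[0,0,0,0,0,0],[0,0,-1,0,0,0],[0,0,0,0,0,0],[0,0,0,0,0,0]]'; python3 -m creep '[[0,0,-0.8,0,0,0],[0,0,0,0,0,0],[0,0,0,0,0,0]]'
```

```text
time_s: 31.88
tcp_pos: [466.9, -7.0, 32.5]
tool_rot: [-0.0, 0.996, -0.089, -0.0]
force: [-0.5, -0.3, -1.8]
opening: 0.698
grip_force: 54.3
time_s: 32.13
tcp_pos: [467.1, -7.1, 31.8]
tool_rot: [0.0, 0.996, -0.089, 0.0]
force: [0.6, 0.0, 0.2]
opening: 0.695
grip_force: 54.3
```

```bash
python3 -m creep '[[0,0,-0.6,0,0,0],[0,0,0,0,0,0],[0,0,0,0,0,0]]'; python3 st.py
```

```text
time_s: 32.38
tcp_pos: [467.1, -7.1, 31.8]
tool_rot: [0.0, 0.996, -0.089, -0.0]
force: [-3.9, 2.2, 7.4]
opening: 0.692
grip_force: 55.3
tcp [467.1  -7.1  31.8] close dir -100.2 z [-0. -0. -1.] op 58.9 grip 55.3 F [-3.9  2.2  7.4]
```

Contact at 7.4 N. I release, rise, move clear and check everything.

```bash
python3 -m creep '[[0,0,0,0,0,0],[0,0,0,0,0,0],[0,0,0,0,0,0],[0,0,0,0,0,0],[0,0,0,0,0,0],[0,0,0,0,0,0]]' 1; python3 -m creep '[[0,0,5,0,0,0],[0,0,15,0,0,0],[0,0,30,0,0,0],[0,0,40,0,0,0],[0,0,40,0,0,0],[0,0,40,0,0,0],[-3,-40,10,0,0,0],[-3,-40,0,0,0,0],[-3,-40,0,0,0,0],[-3,-40,0,0,0,0],[-3,-40,0,0,0,0],[0,0,0,0,0,0]]'; python3 -m creep '[[0,0,0,0,0,0],[0,0,0,0,0,0],[0,0,0,0,0,0]]';  python3 - <<'E'
from bench import arm; from loc import *
t=arm.read_camera("top");pickle.dump(t,open("top4.pkl","wb")); s=arm.read_camera("scene");pickle.dump(s,open("s4.pkl","wb")); cv2.imwrite("pics/fin.png",np.vstack([cv2.resize(t["img"][110:310,150:500],(525,300)),cv2.resize(s["img"][100:300,100:500],(525,262))]))
for z,x,y in((44,608,-144),(44,412,229),(44,467,-7)): top("top4",z,x,y); top("s4",z,x,y)
P=cloud(t); m=(abs(P[...,0]-610)<40)&(abs(P[...,1]-136)<40)&(t["depth"]>0); print("roof ridge z",P[m][:,2].max(),P[m&(P[...,2]>40)].mean(0))
E
```

```text
time_s: 32.88
tcp_pos: [466.9, -7.0, 31.0]
tool_rot: [-0.0, 0.996, -0.089, -0.0]
force: [0.8, -0.3, 0.1]
opening: 1.002
grip_force: 0.0
time_s: 33.88
tcp_pos: [451.4, -212.8, 212.1]
tool_rot: [0.001, 0.996, -0.092, 0.001]
force: [-0.9, 1.0, 0.3]
opening: 1.001
grip_force: 0.0
time_s: 34.13
tcp_pos: [451.9, -206.0, 211.0]
tool_rot: [-0.0, 0.996, -0.088, -0.0]
force: [-0.3, -0.1, -0.0]
opening: 0.997
grip_force: 0.0
top4 44 rect (607.6 -145.8) 53.1x54.3 ang 11.4 circ [ 607.7 -145.6] 27.9 zmed 43.9
s4 44 rect (609.1 -143.7) 54.6x55.1 ang 68.9 circ [ 609.5 -142.9] 28.9 zmed 44.2
top4 44 rect (411.5 226.1) 40.9x109.4 ang 83.5 circ [411.8 226.5] 56.9 zmed 43.5
s4 44 rect (412.8 228.1) 41.8x113.7 ang 84.2 circ [413.2 228.3] 58.6 zmed 44.2
top4 44 rect (466.9 -9.2) 59.7x59.6 ang 79.8 circ [467.2  -8.8] 40.2 zmed 43.6
s4 44 rect (468.8 -7.3) 60.0x64.7 ang 80.2 circ [467.4  -7. ] 40.9 zmed 44.3
roof ridge z 51.14454502068319 [609.84146822 134.61958239  44.3010601 ]
```

View pics/fin.png

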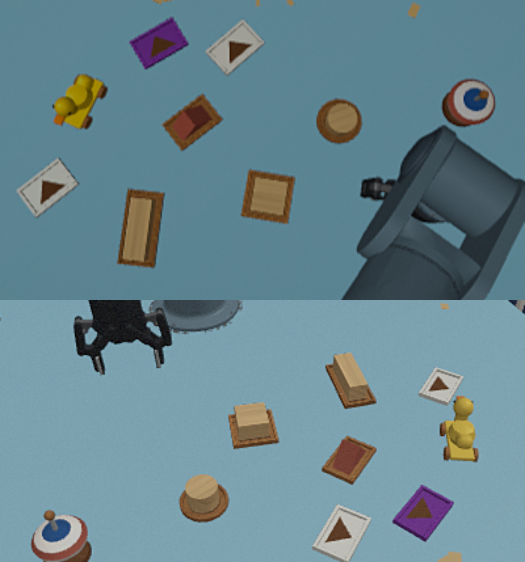

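All four blocks sit flat in their trays (tops at z ≈ 44, roof ridge about 49). The duck and spinning top have not moved, and the arm is clear.

```bash
python3 -c "
from bench import arm; print(arm.job_done())"
```

```text
the job is handed in; nothing more can be done
None
```

The job is handed in: the roof, drum, long brick and square brick were set down in that order, each flat in its own tray, with the duck and spinning top left where they were, at about 34 s of the 112 s allowed.

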